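# Set the stirrer for the flask and start it

## Robot

A 6-joint arm with a two-finger parallel gripper is mounted at the origin on a cart in front of the work surface, level with it; the furniture and walls round the work are solid. World frame = base frame: x ahead of the robot, y to its left, z up, the work surface at z = 0. Lengths are in mm, angles in rad, forces in N, time in s.
With the tool pointing down it reaches from about 400 to 925 mm from the base axis. Payload 12.5 kg.
Tool frame: the origin (TCP) lies at the very end of the fingers, on their centre line; the grasp point (between the pads) lies 19 mm behind it; z points along the fingers, y is the line along which they close (so a half turn about z gives the same grasp; the last joint's range is limited). The gripper opens to 95 mm and grips with 3 to 60 N. Pads are 20 mm wide; open, the fingers measure 119 mm over their backs; the gripper's body (75 mm by 180 mm) begins 59 mm behind the grasp point.
Start: joints at [1.21, 0.491, 1.559, -0, 1.092, -0.106], TCP at [157.514, 604.844, 214.661] pointing down, gripper open.
Joint ranges: [-3.1, 3.1], [-0.84, 2.19], [0.05, 2.79], [-1.13, 4.28], [0.06, 2.93], [-2.69, 2.69]. Speed limits (rad/s): [2.22, 2.22, 2.79, 3.14, 3.14, 3.14].

## Interface

Orientations are given as a unit quaternion [w, x, y, z].
In Python, from cell import sense, snapshot, calibration, ctrl gives the robot as it stands.
- The arm moves only by the tool arm_command, never from a script. Its argument "steps" is a list of rows, each a list of 7 numbers: the turn, a rotation vector about the tool's x, y, z in degrees, then the shift along the tool's x, y, z in mm, then the finger opening in mm, from 0 to 95.1. In form: [[ax, ay, az, tx, ty, tz, hand], ...]. A call has 1 to 20 rows; each row is the pose to reach, as a shift and turn from the pose commanded when the call began, along the tool's axes at that moment; what a row does not reach only later rows make up. A row lasts 1/12 s, in which the tool goes at most 41.7 mm and 7.16 degrees, less where a joint would pass 70% of its speed; a pose out of reach is approached as far as the arm can. A call with a gripper value outside its range is refused whole. The fingers move at their own pace and stop on an object; "newtons" is the grip in N (left out, the last holds). Time passes only in rows, so rows that repeat a pose let the fingers close. It gives the time, the measured TCP pose, the force, the opening and the grip force at its end, in the units of the state.
- sense(): the state, without advancing time (a new reading comes with each control period).
- snapshot(name): name is "scene" or "side" or "wrist"; returns the picture (420x560x3 uint8, red, green, blue); there is no depth.
- calibration(name): a dict with "mtx" (3x3 intrinsics, pixels), "R" (3x3) and "t" (3): a world point X has camera coordinates R X + t. Camera axes: x right, y down, z forward; pixel columns grow to the right and rows downward; lengths in mm; the calibration is good to about 2 mm. A picture is of the moment at which its call begins: read the wrist's pose just before it. calibration takes no time and is no camera call; for the wrist camera it gives the pose at the moment of the call.
- ctrl.finish_job(): hands the job in; it is judged then, once.
The state is a dict: "time_s": time; "joints": joint angles; "qd": joint speeds; "tau": joint torques, N m; "eef_pos": TCP position; "eef_rot": TCP orientation; "ft_force": force on the tool from outside, world axes, zero at the start; "torque": the same for the moment, N m; "finger_gap": opening from 0.0 (shut) to 1.0 (fully open); "grip_force": force on a finger pad.
Only numpy, scipy, OpenCV 4.12 (cv2) and the standard library are available. Lean on these libraries where they do the work, as an engineer would, in place of code of your own. Each camera call takes 0.05 s, during which the arm holds its last target. There are 200 camera calls.

## Task

The conical flask stands on one of the two plates of the magnetic stirrer. With a fingertip, push round the bar of the dial in front of the flask until its nose clicks in at the fifth mark clockwise from the long off mark, and only then press down the round start key beside that dial fully and let it come up again. Push the bar from one side, do not take it between the fingers; leave the other plate's dial and key as they are, and do not shift the glassware and the bottle standing on the stirrer.

Things in the scene. Friction and masses are not known exactly. Their poses are not given: they have to be found in the camera images.
- stirrer: two-place magnetic stirrer, fixed: white housing 264 (x) x 300 (y) mm. Origin: centre of its underside, at worktop height; x points away from its control side, y to its left, z up. Control ledge (grey panel, local x -132 to -10 mm) 46 mm high, deck behind it 60 mm. Each half has a plate, in front of it a dial (axis at local (-72, +66) mm left, (-72, -66) right), and outside the dial a start key
- dial_left (a joint): turn of the left dial, rad, clockwise from above: 0 = nose at the long off mark, one click = 0.524 (30 degrees), marks 1 to 9, end stops at off and 9; the fifth mark is 2.618. Seen from above the nose points 135 degrees minus this turn, counter-clockwise from the stirrer's x axis. Sprung detent: left alone it snaps to the nearest mark; 2 to 5 N at 20 mm from the axis carries it over, half-way between marks
- dial_right (a joint): turn of the right dial, built and read like the left one, its off mark in the same direction (135 degrees counter-clockwise from the stirrer's x axis). White marks lie on the panel round each dial, off being the longer and thicker one
- nose_left (a point): point in the nose of the left dial's bar, on its middle line, 24 mm from the dial's axis, 14 mm above the panel; own x axis along the bar towards the nose. Dial: black skirt 55 mm across, 6.5 mm high; across it an upright bar reaching 26 mm either side of the axis, 12 mm thick (last 8 mm of the nose 8 mm, with a white line on top), its top 20 mm above the panel
- nose_right (a point): the same point on the right dial's bar; the dial is of the same shape and size
- key_left (a joint): how far the left start key is pressed, m: 0 = up, 0.004 = fully down; 1.5 N to begin, 3.5 N fully down, springs back by itself
- key_right (a joint): the same for the right start key
- keytop_left (a point): centre of the top of the left start key, a round white key 19 mm across with a small raised triangle, at stirrer-local (-72, +127) mm, top 5 mm above the panel (51 mm above the worktop)
- keytop_right (a point): the same for the right start key, at stirrer-local (-72, -127) mm
- plate_left (a point): centre of the top of the left plate, a white disc 104 mm across at stirrer-local (62, +75) mm, 62 mm above the worktop
- plate_right (a point): the same for the right plate, at stirrer-local (62, -75) mm
- flask: glass conical flask with pink content, 69 mm across the foot, 108 mm high with a narrow neck; loose, on one of the plates, within about 1 cm of its centre. Origin: centre of the underside
- beaker: small glass beaker, 59 mm across, 61 mm high, loose on the other plate. Origin: centre of the underside
- indicator: brown dropper bottle with black cap, 33 mm across, 75 mm high, loose on the deck between the plates, towards the back. Origin: centre of the underside
Mind the look-alikes: they are no part of the job. Leave any blue or turquoise look-alike of the indicator alone. Leave any orange look-alike of the flask alone.

How it is judged (in metres and radians):
On the way, in this order (a step that is already met when the one before it is completed fails the run):
1. the dial of the flask's plate clicked in at the fifth mark (((horizontal distance between flask and plate_left below 0.03 m and value of joint dial_left between 2.498 and 2.738 rad) or (horizontal distance between flask and plate_right below 0.03 m and value of joint dial_right between 2.498 and 2.738 rad))), for 0.3 s.
2. the start key of the flask's plate pressed down, the dial at the fifth mark (((horizontal distance between flask and plate_left below 0.03 m and value of joint dial_left between 2.498 and 2.738 rad and value of joint key_left above 0.003 m) or (horizontal distance between flask and plate_right below 0.03 m and value of joint dial_right between 2.498 and 2.738 rad and value of joint key_right above 0.003 m))), for 0.05 s.
At the end, for the whole second after the job is handed in: the dial in front of the flask rests at the fifth mark (2.618 rad, within 0.12 rad), both start keys are up (within 1 mm), the other dial is where it was (nose within 9 mm), and flask, beaker and dropper bottle stand upright where they stood (within 10 mm) (((horizontal distance between flask and plate_left below 0.03 m and value of joint dial_left between 2.498 and 2.738 rad and not (distance of nose_right from where it was at the start of the episode above 0.009 m)) or (horizontal distance between flask and plate_right below 0.03 m and value of joint dial_right between 2.498 and 2.738 rad and not (distance of nose_left from where it was at the start of the episode above 0.009 m))) and value of joint each of key_left, key_right below 0.001 m and velocity of joint dial_left between -0.1 and 0.1 rad/s and velocity of joint dial_right between -0.1 and 0.1 rad/s and not (distance of flask from where it was at the start of the episode above 0.01 m) and not (distance of beaker from where it was at the start of the episode above 0.01 m) and not (distance of indicator from where it was at the start of the episode above 0.01 m) and angle between each of flask, beaker, indicator's own z axis and vertical below 0.1 rad); the robot touches nothing.
It fails at once if a start key pressed by over 2.5 mm while the flask's dial is not at the fifth mark (within 0.15 rad) (value of joint any of key_left, key_right above 0.0025 m and ((horizontal distance between flask and plate_left below 0.03 m and (value of joint dial_left below 2.468 rad or value of joint dial_left above 2.768 rad)) or (horizontal distance between flask and plate_right below 0.03 m and (value of joint dial_right below 2.468 rad or value of joint dial_right above 2.768 rad)))).
It fails at once if the start key of the other plate pressed by more than 2.5 mm ((horizontal distance between flask and plate_left below 0.03 m and value of joint key_right above 0.0025 m) or (horizontal distance between flask and plate_right below 0.03 m and value of joint key_left above 0.0025 m)).
It fails at once if the other plate's dial turned (its nose moved more than 9 mm; a click is 13 mm) ((horizontal distance between flask and plate_left below 0.03 m and distance of nose_right from where it was at the start of the episode above 0.009 m) or (horizontal distance between flask and plate_right below 0.03 m and distance of nose_left from where it was at the start of the episode above 0.009 m)).
It fails at once if the flask, the beaker or the dropper bottle on the stirrer shifted or lifted by more than 10 mm (distance of any of flask, beaker, indicator from where it was at the start of the episode above 0.01 m).
It fails at once if a dial's bar taken between the fingers (dial touched while the grasp point is within 8 mm of the bar's mid-plane, tips past its top) ((contact force between the fingers and dial_left above 0.3 N and y of the grasp point in the frame of nose_left between -0.008 and 0.008 m and x of the grasp point in the frame of nose_left between -0.05 and 0.002 m and z of the grasp point in the frame of nose_left below 0.021 m) or (contact force between the fingers and dial_right above 0.3 N and y of the grasp point in the frame of nose_right between -0.008 and 0.008 m and x of the grasp point in the frame of nose_right between -0.05 and 0.002 m and z of the grasp point in the frame of nose_right below 0.021 m)).
It also fails if it takes over 61 s, if anything falls off the work surface, if the arm or the gripper's body presses on something with over 40 N, if the wrist force passes 120 N, or if a joint passes its speed limit or range.

## Working session

There is one attempt and no reset: what is moved stays moved. The work goes in short steps, Python scripts to look and compute and a tool call to move; the robot and the scene stay as the last step left them, time stands still between calls to the robot, and variables do not carry over. Pictures are saved under pics/ and viewed, at most 10 in all, crops included, and the job is handed in when it is done.

Besides the shell and the picture viewer there is one more tool, called after "Emit:" by a JSON object that holds its "fn" and its "kwargs". arm_command: Moves the arm, as the interface text tells. Its arguments: {"type":"object","properties":{"steps":{"type":"array"},"newtons":{"type":"number"}},"required":["steps"]}

```bash
mkdir -p pics; python3 - <<'E'
from cell import sense, snapshot, calibration, ctrl
import cv2, numpy as np
s=sense(); print(s['time_s'],s['eef_pos'],s['eef_rot'],s['finger_gap'])
a=snapshot('scene');b=snapshot('side')
cv2.imwrite('pics/scene.png',a[:,:,::-1]);cv2.imwrite('pics/side.png',b[:,:,::-1])
for n in('scene','side','wrist'):
    c=calibration(n);print(n,c['mtx'].round(1).tolist(),(-c['R'].T@c['t']).round(0))
E
```

```text
0.0 [157.39904319 604.58920384 214.06772556] [-1.32077383e-04  1.27049935e-01  9.91896163e-01 -5.46382269e-04] 0.9999604530462721
scene [[521.4, 0.0, 286.2], [0.0, 521.4, 212.7], [0.0, 0.0, 1.0]] [ 223. -341.  791.]
side [[521.7, 0.0, 273.5], [0.0, 521.7, 214.2], [0.0, 0.0, 1.0]] [ 293. -802.  576.]
wrist [[310.0, 0.0, 282.3], [0.0, 310.0, 209.0], [0.0, 0.0, 1.0]] [ 89. 623. 385.]
```

View pics/scene.png

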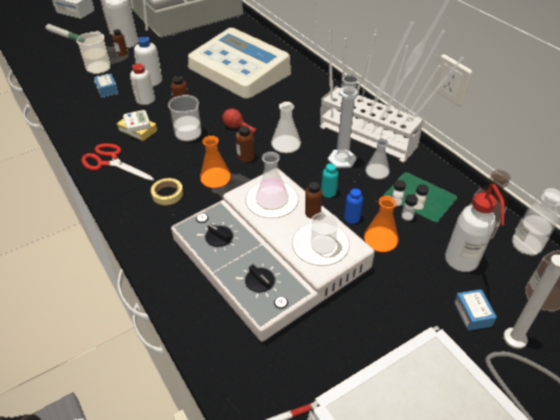

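View pics/side.png

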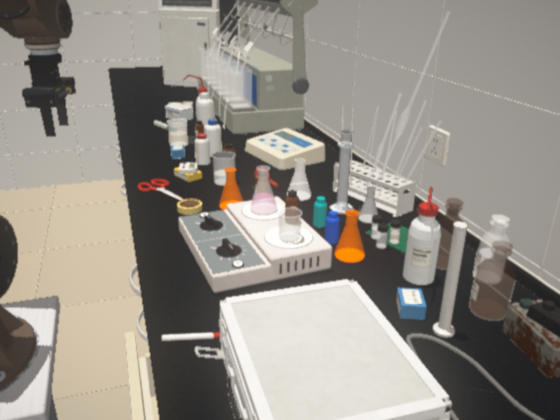

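The pink flask (scene 271,182) is on the far plate, which is the stirrer's left one. Its dial is at (219,235) and its key at (202,217). The beaker (322,235) is on the other plate. The look-alikes are the orange flasks at (214,165) and (382,225), and the teal and blue bottles at (330,180) and (354,206). I'll locate the keys and confirm in one enlarged crop.

```bash
cat > h.py <<'E'
import numpy as np, cv2
from cell import sense, snapshot, calibration, ctrl
def ray(c,px,z):
    d=c['R'].T@np.linalg.inv(c['mtx'])@np.array([px[0],px[1],1.]); o=-c['R'].T@c['t']
    return o+d*(z-o[2])/d[2]
def proj(c,X):
    p=c['mtx']@(c['R']@np.asarray(X,float)+c['t']); return p[:2]/p[2]
def tri(cs,pxs):
    A=np.zeros((3,3));b=np.zeros(3)
    for c,p in zip(cs,pxs):
        d=c['R'].T@np.linalg.inv(c['mtx'])@np.array([p[0],p[1],1.]); d/=np.linalg.norm(d)
        P=np.eye(3)-np.outer(d,d); A+=P; b+=P@(-c['R'].T@c['t'])
    return np.linalg.solve(A,b)
E
python3 - <<'E'
from h import *
c=calibration('scene')
k=[ray(c,p,51) for p in((202,217),(281,302))]
print(k, [ray(c,p,56)for p in((219,234),(261,280))])
cs=calibration('side'); print([tri((c,cs),q) for q in(((202,217),(205,211)),((281,302),(238,265)))])
v=k[0]-k[1]; print(np.linalg.norm(v),np.degrees(np.arctan2(-v[0],v[1])))
a=cv2.imread('pics/scene.png')[160:340,165:385]
cv2.imwrite('pics/c1.png',cv2.resize(a,None,fx=3.3,fy=3.3,interpolation=cv2.INTER_CUBIC))
E
```

```text
[array([476.28381729, 341.67564958,  51.        ]), array([497.46154398,  88.87743118,  51.        ])] [array([481.19212239, 279.48837889,  56.        ]), array([491.38533589, 143.76032361,  56.        ])]
[array([476.54386578, 334.3381113 ,  59.87910149]), array([501.12605863,  94.31702348,  41.69167461])]
253.68373092250923 4.788671943501255
```

View pics/c1.png

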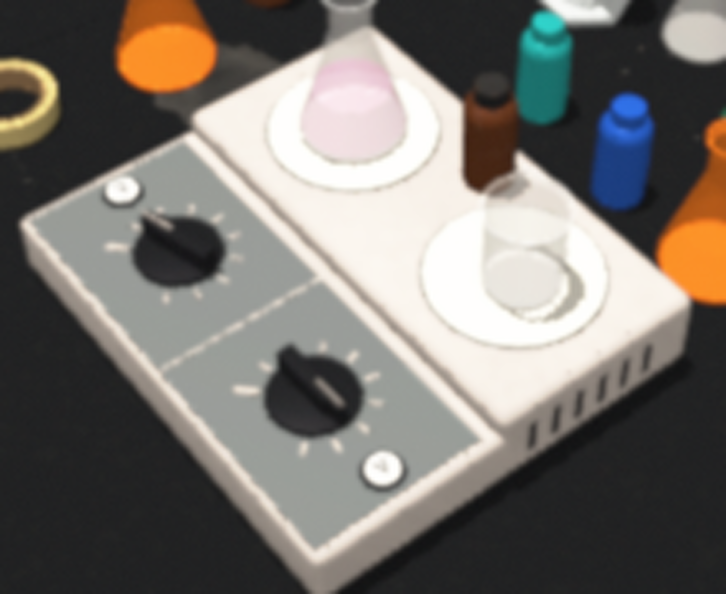

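The crop shows the left dial's nose (white line, crop 152,220) one mark clockwise of the long off mark (115,245). It's at mark 1 and needs four clicks clockwise. The flask is confirmed on the left plate and its key is at crop (122,190). Next I go above the push start with the fingers closed and look from there.

Emit:
{"fn": "arm_command", "kwargs": {"steps": [[0,0,-19.4,-364,-230,0,0],[0,0,-19.4,-364,-230,0,0],[0,0,-19.4,-364,-230,0,0],[0,0,-19.4,-364,-230,0,0],[0,0,-19.4,-364,-230,0,0],[0,0,-19.4,-364,-230,0,0],[0,0,-19.4,-364,-230,0,0],[0,0,-19.4,-364,-230,0,0],[0,0,-19.4,-364,-230,0,0],[0,0,-19.4,-364,-230,0,0],[0,0,-19.4,-364,-230,0,0],[0,0,-19.4,-364,-230,0,0],[0,0,-19.4,-364,-230,0,0],[0,0,-19.4,-364,-230,0,0],[0,0,-19.4,-364,-230,0,0],[0,0,-19.4,-364,-230,0,0],[0,0,-19.4,-364,-230,0,0],[0,0,-19.4,-364,-230,0,0]]}}

```text
time_s: 1.6
eef_pos: [451.4, 291.1, 214.7]
eef_rot: [0.0, -0.042, 0.999, 0.0]
ft_force: [0.3, -0.8, 0.1]
finger_gap: 0.003
grip_force: 0.0
```

```bash
python3 - <<'E'
from h import *
s=sense();print(s['time_s'],s['eef_pos'],s['eef_rot'],s['finger_gap'])
c=calibration('wrist');np.savez('w1.npz',**c)
a=snapshot('wrist')
cv2.imwrite('pics/w1.png',a[:,:,::-1])
print([proj(c,X) for X in((476,342,51),(481,280,46),(497,89,51))])
E
```

```text
1.6 [451.37511    291.07173624 214.69322747] [ 4.60864341e-05 -4.24150328e-02  9.99100074e-01  7.24380448e-05] 0.0028341708320868543
[array([325.28246458, 219.55330036]), array([270.19686198, 218.19354179]), array([ 99.66095021, 219.58352526])]
```

View pics/w1.png

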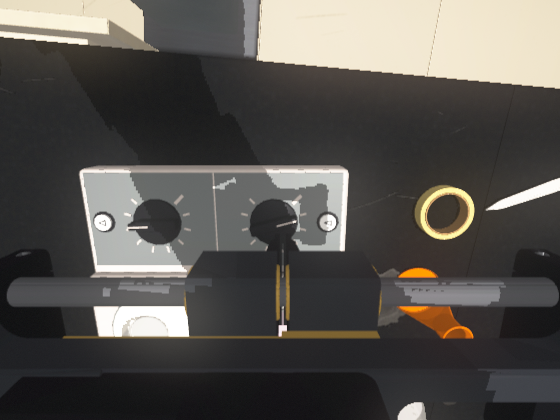

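The wrist view shows the left key at (328,222), the left dial at (273,221) with its nose line pointing to (297,222), and the right key at (103,222). I'll refine these numerically.

```bash
python3 - <<'E'
from h import *
w=dict(np.load('w1.npz'));c=calibration('scene')
print('tcp px',proj(w,sense()['eef_pos']))
def blob(f,p,r):
    g=cv2.cvtColor(cv2.imread(f),6); x,y=p; m=(g[y-r:y+r+1,x-r:x+r+1]>200).astype(np.uint8)
    n,l,st,ce=cv2.connectedComponentsWithStats(m); i=1+np.argmax(st[1:,4]); return ce[i]+[x-r,y-r],st[i]
L={}
for k,pw,ps in(('L',(328,222),(202,217)),('R',(103,222),(281,302))):
    a,sa=blob('pics/w1.png',pw,11);b,sb=blob('pics/scene.png',ps,9)
    print(k,a,sa,b,sb,'tri',tri((w,c),(a,b)),'w',ray(w,a,51),'s',ray(c,b,51)); L[k]=(ray(w,a,51)+ray(c,b,51))/2
v=L['L']-L['R'];u=v/np.linalg.norm(v);print(np.linalg.norm(v),u,L['L']-61*u)
# skirt centre
print(ray(w,(273,221),52))
E
```

```text
tcp px [281.81280118 251.67784333]
L [328.13294798 222.23699422] [  3   4  16  16 173] [201.18055556 216.16666667] [ 3  2 11 11 72] tri [477.74824934 345.78050661  49.99242009] w [478.87094962 345.57719049  51.        ] s [475.96926668 344.59599818  51.        ]
R [102.13567839 222.38693467] [  2   4  17  16 199] [280.52941176 301.44705882] [ 4  4 10 10 85] tri [499.17023673  91.164259    49.84772228] w [500.09381903  91.56723681  51.        ] s [497.40395938  90.25967407  51.        ]
255.06646474267518 [-0.08362048  0.99649767  0.        ] [482.52095763 284.3002362   51.        ]
[482.25300707 283.4716709   52.        ]
```

Dial axis at about (482.7, 284.2), stirrer yaw 4.8°. The tool is now aligned with the stirrer (tool x = −local x, tool y = +local y). I'll descend beside the nose.

Emit:
{"fn": "arm_command", "kwargs": {"steps": [[0,0,0,0,-4,30,0],[0,0,0,0,-4,60,0],[0,0,0,0,-4,90,0],[0,0,0,0,-4,115,0],[0,0,0,0,-4,130,0],[0,0,0,0,-4,140,0],[0,0,0,0,-4,146,0],[0,0,0,0,-4,151,0],[0,0,0,0,-4,155,0],[0,0,0,0,-4,157,0],[0,0,0,0,-4,157,0],[0,0,0,0,-4,157,0]]}}

```text
time_s: 2.65
eef_pos: [452.4, 286.7, 58.1]
eef_rot: [0.0, -0.042, 0.999, 0.0]
ft_force: [0.6, 0.0, -0.3]
finger_gap: 0.004
grip_force: 0.0
```

Emit:
{"fn": "arm_command", "kwargs": {"steps": [[0,0,0,-5,0,0,0],[0,0,0,-9,0,0,0],[0,0,0,-10.5,3.5,0,0],[0,0,0,-12.5,7,0,0],[0,0,0,-14,11,0,0],[0,0,0,-15,14,0,0],[0,0,0,-16.5,18,0,0],[0,0,0,-17.5,21,0,0],[0,0,0,-20,23,0,0],[0,0,0,-23,24.5,0,0],[0,0,0,-25,24,0,0],[0,0,0,-27.5,23,0,0],[0,0,0,-30,22,0,0],[0,0,0,-32.5,21,0,0],[0,0,0,-34,19,0,0],[0,0,0,-35.5,17.5,0,0],[0,0,0,-39,16,0,0],[0,0,0,-42.5,14.5,0,0],[0,0,0,-46,13,0,0],[0,0,0,-46,13,0,0]]}}

```text
time_s: 4.32
eef_pos: [497.7, 302.9, 57.6]
eef_rot: [0.0, -0.042, 0.999, -0.0]
ft_force: [0.3, -1.1, -0.3]
finger_gap: 0.006
grip_force: 0.0
```

```bash
python3 - <<'E'
from h import *
a=snapshot('scene')[200:320,160:320,::-1]; b=snapshot('wrist')[150:300,180:380,::-1]
A=cv2.resize(a,(400,300),interpolation=2);B=cv2.resize(b,(400,300),interpolation=2)
cv2.imwrite('pics/p1.png',np.hstack([A,B]))
E
```

```text
(no output)
```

View pics/p1.png

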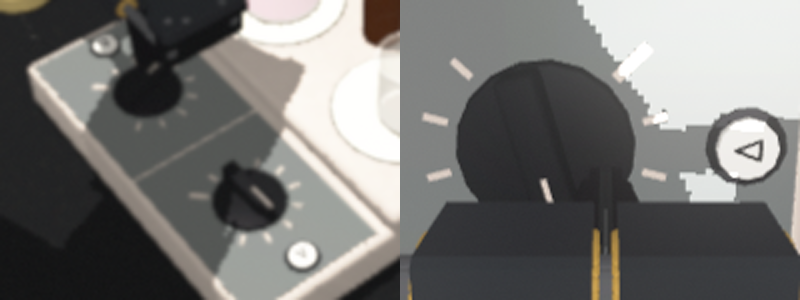

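The bar (right crop, from 523,80 to its nose line at 548,195) sits at about mark 4. The fingertip (605,190) is narrower than I assumed and has stopped short. I'll open the fingers 12 mm, which keeps the grasp point well away from the bar, and push on with the outer face of one finger.

Emit:
{"fn": "arm_command", "kwargs": {"steps": [[0,0,0,0,5,0,12],[0,0,0,0,5,0,12],[0,0,0,0,5,0,12],[0,0,0,0,5,0,12],[0,0,0,0,4,0,12],[0,0,0,0,3,0,12],[0,0,0,0,2,0,12],[0,0,0,0,1,0,12],[0,0,0,0,0,0,12],[0,0,0,0,-1,0,12],[0,0,0,0,-2,0,12],[0,0,0,0,-2,0,12]]}}

```text
time_s: 5.42
eef_pos: [497.5, 301.3, 57.9]
eef_rot: [0.001, -0.042, 0.999, 0.0]
ft_force: [2.1, 0.7, 1.6]
finger_gap: 0.126
grip_force: 1.0
```

```bash
python3 - <<'E'
from h import *
b=snapshot('wrist')[150:300,180:380,::-1]
cv2.imwrite('pics/p2.png',cv2.resize(b,(600,450),interpolation=2))
E
```

```text
(no output)
```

View pics/p2.png

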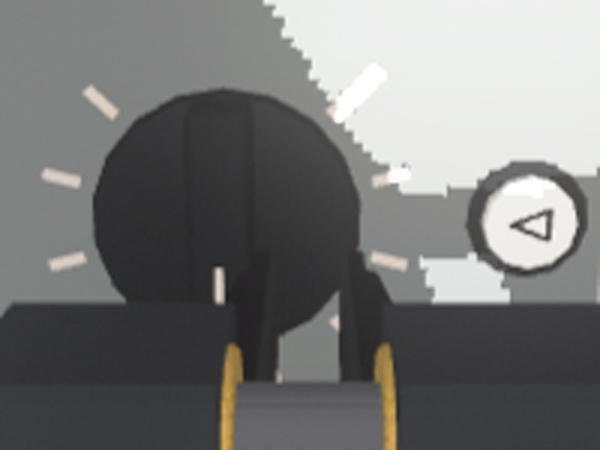

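The bar is now at about θ = 0 (nose line 219,285), half-way between marks 4 and 5, with the left finger in contact. A few more mm should carry it over.

Emit:
{"fn": "arm_command", "kwargs": {"steps": [[0,0,0,0,-1,0,12],[0,0,0,0,-2,0,12],[0,0,0,0,-2.5,0,12],[0,0,0,0,-2.5,0,12],[0,0,0,0,-2.5,0,12]]}}

```text
time_s: 5.88
eef_pos: [498.4, 299.8, 58.1]
eef_rot: [0.002, -0.042, 0.999, 0.001]
ft_force: [3.9, 6.8, -0.2]
finger_gap: 0.124
grip_force: 4.4
```

```bash
python3 - <<'E'
from h import *
b=snapshot('wrist')[150:300,180:380,::-1]
cv2.imwrite('pics/p3.png',cv2.resize(b,(600,450),interpolation=2))
E
```

```text
(no output)
```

View pics/p3.png

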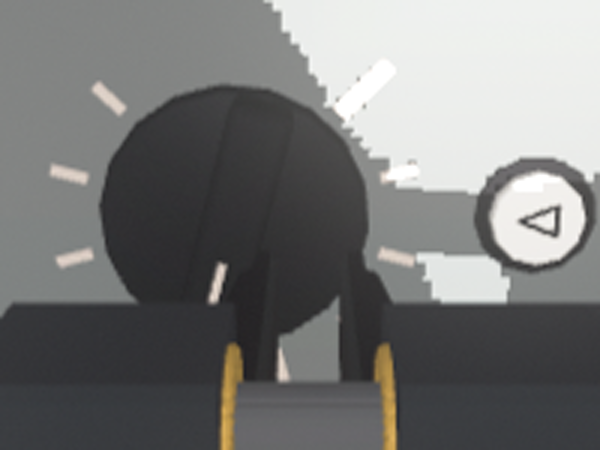

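The nose line (222,265 → 213,303) now lies at about −14°, so the bar is at mark 5. I'll back off, rise, close the fingers and go above the left key.

Emit:
{"fn": "arm_command", "kwargs": {"steps": [[0,0,0,0,3,0,12],[0,0,0,0,7,0,12],[0,0,0,0,8,-5,12],[0,0,0,0,8,-20,12],[0,0,0,0,8,-35,12],[0,0,0,0,8,-50,0],[0,0,0,4,18,-50,0],[0,0,0,8,28,-50,0],[0,0,0,12,38,-50,0],[0,0,0,16.5,48,-50,0],[0,0,0,16.5,48,-50,0],[0,0,0,16.5,48,-50,0],[0,0,0,16.5,48,-50,0]]}}

```text
time_s: 7.02
eef_pos: [476.5, 345.4, 107.2]
eef_rot: [-0.0, -0.042, 0.999, -0.0]
ft_force: [-0.4, -0.1, -0.4]
finger_gap: 0.004
grip_force: 0.0
```

```bash
python3 - <<'E'
from h import *
s=sense();print(s['eef_pos'],s['finger_gap'])
b=snapshot('wrist');w=calibration('wrist'); print(proj(w,(477.7,345.3,51)),proj(w,s['eef_pos']))
B=cv2.resize(b[100:300,130:380,::-1],(500,400),interpolation=2)
a=cv2.resize(snapshot('scene')[200:320,180:270,::-1],(300,400),interpolation=2)
cv2.imwrite('pics/p4.png',np.hstack([B,a]))
E
```

```text
[476.52615428 345.3808381  107.17575763] 0.004137543691749824
[282.1345203  224.58450929] [282.43742032 251.12048238]
```

View pics/p4.png

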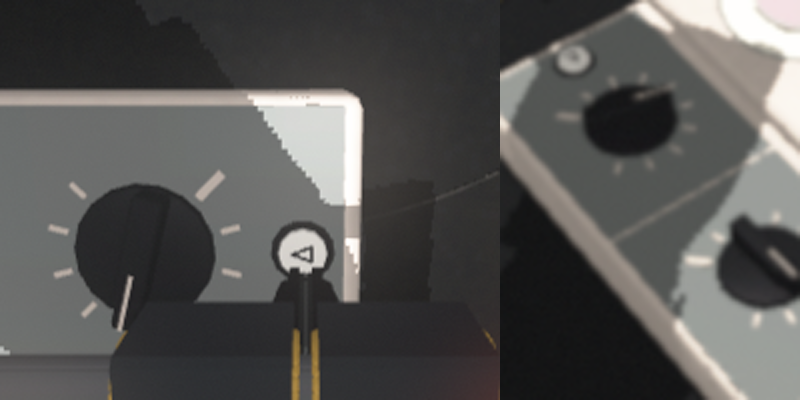

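The left dial rests at the fifth mark (bar from 150,200 to the nose at 121,328) and the fingertip is over the key (302,252). Now pressing.

Emit:
{"fn": "arm_command", "kwargs": {"steps": [[0,0,0,-1,0,25,0],[0,0,0,-1,0,45,0],[0,0,0,-1,0,52,0],[0,0,0,-1,0,55,0],[0,0,0,-1,0,57,0],[0,0,0,-1,0,58.5,0],[0,0,0,-1,0,60,0],[0,0,0,-1,0,60.7,0],[0,0,0,-1,0,60.7,0],[0,0,0,-1,0,60.7,0]]}}

```text
time_s: 7.95
eef_pos: [478.1, 345.4, 47.5]
eef_rot: [0.0, -0.042, 0.999, 0.0]
ft_force: [0.5, -2.8, 2.5]
finger_gap: 0.005
grip_force: 1.6
```

Emit:
{"fn": "arm_command", "kwargs": {"steps": [[0,0,0,0,0,0.6,0],[0,0,0,0,0,1.2,0],[0,0,0,0,0,1.8,0],[0,0,0,0,0,1.8,0],[0,0,0,0,0,1.8,0]]}}

```text
time_s: 8.37
eef_pos: [478.2, 345.5, 47.0]
eef_rot: [0.001, -0.042, 0.999, 0.0]
ft_force: [-3.4, -4.9, 20.2]
finger_gap: 0.005
grip_force: 10.6
```

The key bottomed out at z 47.0 with 20 N. Releasing and retreating.

Emit:
{"fn": "arm_command", "kwargs": {"steps": [[0,0,0,0,0,-3,0],[0,0,0,0,0,-10,0],[0,0,0,0,0,-35,0],[0,0,0,0,0,-70,0],[0,0,0,0,0,-105,0],[0,0,0,0,0,-140,0],[0,0,0,60,0,-160,0],[0,0,0,60,0,-160,0],[0,0,0,60,0,-160,0],[0,0,0,60,0,-160,0]]}}

```text
time_s: 9.2
eef_pos: [417.5, 340.8, 206.2]
eef_rot: [0.001, -0.042, 0.999, 0.001]
ft_force: [0.7, -0.2, -0.3]
finger_gap: 0.003
grip_force: 0.0
```

```bash
python3 - <<'E'
from h import *
a=snapshot('scene')[160:340,165:385,::-1]
cv2.imwrite('pics/p5.png',cv2.resize(a,None,fx=3.3,fy=3.3,interpolation=2))
E
```

```text
(no output)
```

View pics/p5.png

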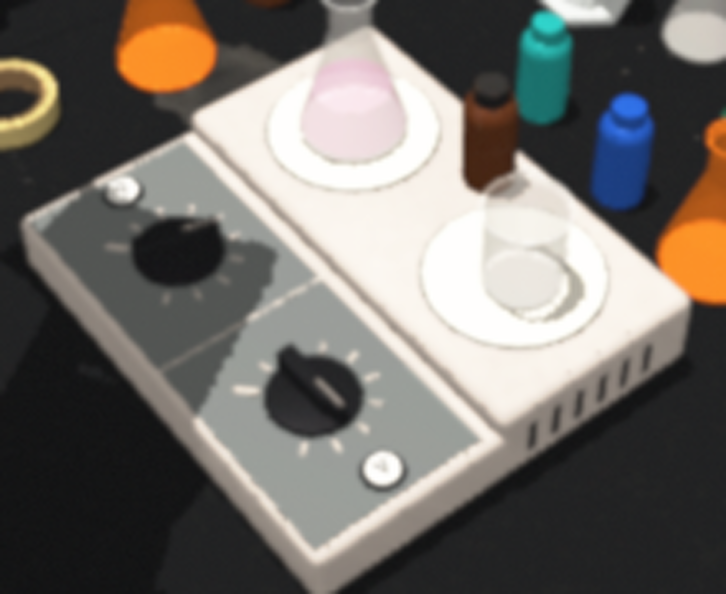

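The final view shows the left dial's nose at mark 5, the key up, and the right dial, flask, beaker and brown bottle unmoved. The close wrist view agrees: the nose was at −15° and mark 6 at −45°. Handing in.

```bash
python3 -c "
from cell import ctrl; print(ctrl.finish_job())"
```

```text
the job is handed in; nothing more can be done
None
```

I pushed the flask's (left) dial round to the fifth mark, then pressed its start key fully and released it, and handed the job in at about 9 s; no verdict was returned, but the last picture shows the other dial, the glassware and the bottle unmoved.

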